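# Rock the covers on the surface plate, weigh down the twisted one

### The job

One of the three aluminium covers lying on the stone surface plate is twisted and rocks. Press lightly with closed fingertips on the corners of the covers to find it, holding the rocking corner down for about half a second; then stand the brass weight upright on one of its corners that give way, so that by itself it keeps the cover rocked down, ready for the gap opposite to be gauged. Leave all the covers where they lie, and do not disturb the other things.

Things in the scene. Friction and masses are not known exactly. Their poses are not given: they have to be found in the camera images.
- cover_1: one of three like aluminium box covers, loose on the plate, turned any way, about 0.3 kg: square flange 86 x 86 x 4 mm on a hollow 78 mm skirt with a rubber seal between, flange top 16 mm above the underside; central round knob 24 mm across, its top 44 mm above the underside. Origin: centre of underside, z up, x and y square to its sides. Flat or twisted: see surface_plate.
- cover_2: one of three like aluminium box covers, loose on the plate, turned any way, about 0.3 kg: square flange 86 x 86 x 4 mm on a hollow 78 mm skirt with a rubber seal between, flange top 16 mm above the underside; central round knob 24 mm across, its top 44 mm above the underside. Origin: centre of underside, z up, x and y square to its sides. Flat or twisted: see surface_plate.
- cover_3: one of three like aluminium box covers, loose on the plate, turned any way, about 0.3 kg: square flange 86 x 86 x 4 mm on a hollow 78 mm skirt with a rubber seal between, flange top 16 mm above the underside; central round knob 24 mm across, its top 44 mm above the underside. Origin: centre of underside, z up, x and y square to its sides. Flat or twisted: see surface_plate.
- surface_plate: dark rigid stone block, fixed, 200 (x) x 420 (y) x 50 mm high, under the covers. Origin: centre of underside. A flat cover sits dead still on it. The twisted one also lies level till touched, on two opposite corners; the other two float 3 mm up: about 1 N down there (25 to 35 mm off centre in x and y) tips it 0.06 rad, dropping 2 to 3 mm onto the stone. The seal under a flange gives about 1 mm at 8 N; the rest is rigid.
- weight: a plain brass cylinder, 30 mm across, 50 mm high, about 0.3 kg, standing on the bench to the left or right of the plate. Origin: centre of its underside, z along its axis. It stands well with its axis about 28 mm off a cover's centre in both x and y, and there is heavy enough to tip the twisted cover.
- parts_box: a bystander: a fixed steel box with four compartments of spare parts, 100 x 100 x 50 mm, beside the plate. Origin: centre of its underside.
- bottle: a bystander: a clear plastic bottle, 60 mm across, 120 mm high, standing beside the plate. Origin: centre of its underside.
- driver: a bystander: a screwdriver with a black handle, lying to the right of the plate.

How it is judged:
By the outcome, as a careful person would: the job done as asked, in the order asked, and still so for the second after the job is handed in, with the robot touching nothing.
It also fails if it takes over 72 s, if anything falls off the work surface, if the arm or the gripper's body presses on something with over 40 N, if the wrist force passes 120 N, or if a joint passes its speed limit or range.

### The arm

A 7-joint arm with a two-finger parallel gripper is mounted at the origin on the work surface. World frame = base frame: x ahead of the robot, y to its left, z up, the work surface at z = 0. Lengths are in m, angles in rad, forces in N, time in s.
With the tool pointing down it reaches from about 0.35 to 0.9 m from the base axis. Payload 8.1 kg.
Tool frame: the origin (TCP) lies midway between the tips of the shut fingers; the grasp point (between the pads) lies 19 mm behind it; z points along the fingers, x is the direction in which the jaws open and shut, and the axes are right-handed (so a half turn about z gives the same grasp; the last joint's range is limited). The gripper opens to 85 mm and grips with 20 to 120 N. Pads are 22 mm wide; open, the fingers measure 114 mm over their backs; the gripper's body (76 mm by 85 mm) begins 54 mm behind the grasp point. The pads swing forward as they close: fully open they stand 13 mm farther back than shut.
Start: joints at [-1.392, 0.434, 0.025, 1.573, -0.012, 1.134, -0.075], TCP at [0.174, 0.6, 0.197] pointing down, gripper open.
Joint ranges: [-2.62, 2.62], [-0.44, 2.09], [-1.27, 1.32], [0.08, 2.57], [-1.32, 4.46], [0.12, 2], [-2.74, 2.74]. Speed limits (rad/s): [2.22, 2.22, 3.01, 3.01, 3.14, 3.14, 3.14].

### API

Orientations are given as [roll, pitch, yaw] about the fixed x, y, z axes, in that order (R = Rz(yaw) Ry(pitch) Rx(roll)).
In Python, from plant import manip gives the robot as it stands.
- The arm moves only by the shell command python3 -m pendant 'ROWS' [FORCE]. ROWS is JSON, a list of rows, each a list of 3 entries, a list of its own where there are three numbers: the shift along the world's x, y, z in units of 25 mm (1.0 is 25 mm), then the turn, a rotation vector about the world's x, y, z in rad, then the finger opening in mm, from 0 to 85.4. In form: [[[dx, dy, dz], [rx, ry, rz], hand], ...]. A call has exactly 10 rows; each row is the pose to reach, as a shift and turn from the pose measured when the call began; what a row does not reach only later rows make up. A row lasts 1/10 s, in which the tool goes at most 50 mm and 8.59 degrees, less where a joint would pass 70% of its speed; a pose out of reach is approached as far as the arm can. A call with a gripper value outside its range is refused whole. The fingers move at their own pace and stop on an object; FORCE is the grip in N (left out, the last holds). Time passes only in rows, so rows that repeat a pose let the fingers close, or fill a call up. It gives the time, the measured TCP pose, the force and the opening at its end, in the units of the state.
- manip.get_obs(): the state, without advancing time (a new reading comes with each control period).
- manip.capture(name): name is "scene" or "top" or "wrist"; returns a dict with "frame" (480x640x3 uint8, red, green, blue), "vertical_fov" (degrees; the focal length in pixels is half the picture's height over the tangent of half this angle, whatever the lens; pixels are square), "cx", "cy" (the principal point, pixels), "dist_coeffs" ([k1, k2, p1, p2, k3] as OpenCV has them; the pictures are not rectified), "origin" and "orientation" of the camera in the world; the wrist camera has in their place "T_tool_cam" (4x4, takes a point from camera to tool coordinates, whose origin is the TCP and whose axes are the tool frame's). Camera axes: x right, y down, z forward; pixel columns grow to the right and rows downward; lengths in m; the calibration is good to about 2 mm. A picture is of the moment at which its call begins: read the wrist's pose just before it. There is no depth.
- manip.job_done(): hands the job in, once; it reports no verdict.
The state is a dict: "clock": time; "joints": joint angles; "qd": joint speeds; "effort": joint torques, N m; "position": TCP position; "orientation": TCP orientation; "wrist_force": force on the tool from outside, world axes, zero at the start; "moment": the same for the moment, N m; "width": finger opening in m.
Only numpy, scipy, OpenCV 4.12 (cv2) and the standard library are available. Lean on these libraries where they do the work, as an engineer would, in place of code of your own. Each camera call takes 0.05 s, during which the arm holds its last target.

## Working session

There is one attempt and no reset: what is moved stays moved. The work goes in short steps, Python scripts to look and compute and a shell command to move; the robot and the scene stay as the last step left them, time stands still between calls to the robot, and variables do not carry over. Pictures are saved under pics/ and viewed, and the job is handed in when it is done.

```bash
ls; mkdir -p pics
cat > h.py <<'E'
import numpy as np, cv2, pickle
from plant import manip
from scipy.spatial.transform import Rotation as R
def snap(n,f):
    o=manip.get_obs(); c=manip.capture(n)
    cv2.imwrite(f'pics/{f}.png',c['frame'][:,:,::-1])
    c['obs']=o
    pickle.dump(c,open(f'pics/{f}.pkl','wb')); return c
def load(f): return pickle.load(open(f'pics/{f}.pkl','rb'))
def K(c):
    fl=240/np.tan(np.radians(c['vertical_fov'])/2)
    return np.array([[fl,0,c['cx']],[0,fl,c['cy']],[0,0,1]])
def pose(c):
    if 'T_tool_cam' in c:
        T=np.eye(4);T[:3,:3]=R.from_euler('xyz',c['obs']['orientation']).as_matrix();T[:3,3]=c['obs']['position']
        T=T@np.array(c['T_tool_cam']); return T[:3,:3],T[:3,3]
    o=np.array(c['orientation'])
    return (o if o.shape==(3,3) else R.from_euler('xyz',o).as_matrix()),np.array(c['origin'])
def ray(c,px):
    u=cv2.undistortPoints(np.array(px,float).reshape(-1,1,2),K(c),np.array(c['dist_coeffs'],float)).reshape(-1,2)
    Rm,t=pose(c)
    return t,(Rm@np.c_[u,np.ones(len(u))].T).T
def onz(c,px,z):
    t,d=ray(c,px); return t+d*((z-t[2])/d[:,2])[:,None]
def proj(c,P):
    Rm,t=pose(c); 
    return cv2.projectPoints(np.array(P,float).reshape(-1,3),cv2.Rodrigues(Rm.T)[0],-Rm.T@t,K(c),np.array(c['dist_coeffs'],float))[0].reshape(-1,2)
E
python3 - <<'E'
from h import *
for n in ['scene','top','wrist']:
    c=snap(n,n+'0'); print(n,{k:v for k,v in c.items() if k not in('frame','obs')})
print(manip.get_obs())
E
```

```text
pics
scene {'vertical_fov': 46.61994699612582, 'cx': 315.59470121809454, 'cy': 241.7629494552516, 'dist_coeffs': array([0.04229682, 0.        , 0.        , 0.        , 0.        ]), 'origin': array([ 1.02607491, -0.74787887,  0.65629587]), 'orientation': array([-2.1461707 ,  0.00717503,  0.5896909 ])}
top {'vertical_fov': 47.98892501097693, 'cx': 324.33241181379236, 'cy': 237.77980187948478, 'dist_coeffs': array([0.035231, 0.      , 0.      , 0.      , 0.      ]), 'origin': array([ 4.00932844e-01, -1.09503610e-03,  1.24031755e+00]), 'orientation': array([-3.04463888,  0.0048645 , -1.56080542])}
wrist {'vertical_fov': 59.01284938159892, 'cx': 320.67305451812246, 'cy': 238.79213859720488, 'dist_coeffs': array([-0.05899221,  0.        ,  0.        ,  0.        ,  0.        ]), 'T_tool_cam': array([[ 9.99999951e-01,  1.59815288e-04,  2.69344480e-04,
         1.97281583e-04],
       [-2.36693690e-04,  9.48829090e-01,  3.15789964e-01,
        -8.05032163e-02],
       [-2.05093814e-04, -3.15790013e-01,  9.48829081e-01,
        -1.76490905e-01],
       [ 0.00000000e+00,  0.00000000e+00,  0.00000000e+00,
         1.00000000e+00]])}
{'clock': 0.15, 'joints': array([-1.39161853,  0.43508232,  0.02498178,  1.57385279, -0.01157836,
        1.13400365, -0.07510196]), 'qd': array([-0.00066317, -0.00250763, -0.00098039, -0.00112279,  0.0010686 ,
        0.00069928,  0.00067337]), 'effort': array([ 1.10973811e-03, -6.70876694e+01,  1.02573015e+00, -3.16449666e+01,
        1.55881955e-02,  9.07154958e-03,  2.19388301e-05]), 'position': array([0.17373526, 0.59994145, 0.19610798]), 'orientation': array([3.14145950e+00, 1.19425587e-03, 1.28895043e+00]), 'wrist_force': array([-0.29597266, -0.07982453,  0.91162748]), 'moment': array([0.04359786, 0.02958013, 0.00060995]), 'width': 0.085429973967316}
```

View pics/top0.png

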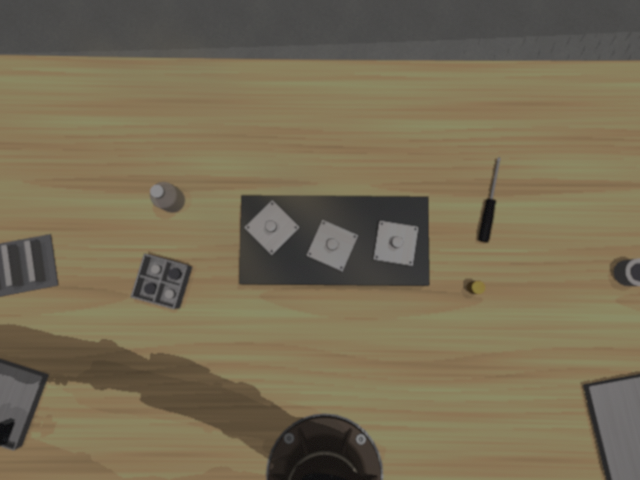

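View pics/scene0.png

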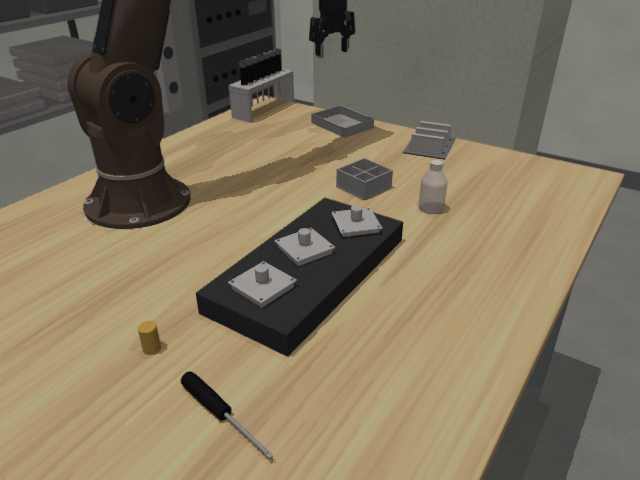

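The top view shows covers at about (271,227), (332,244) and (396,242), the weight at (475,287), the driver at (487,220), the box at (162,280) and the bottle at (165,195). The scene view agrees. Next I'll measure their positions.

Run:
```python
from h import *
c=load('top0'); f=c['frame']; hsv=cv2.cvtColor(f,cv2.COLOR_RGB2HSV)
m=((hsv[...,1]<60)&(hsv[...,2]>110)).astype(np.uint8)*255
m[:, :238]=0; m[:,432:]=0; m[:190]=0; m[288:]=0
m=cv2.morphologyEx(m,cv2.MORPH_CLOSE,np.ones((3,3)))
for k in cv2.findContours(m,cv2.RETR_EXTERNAL,cv2.CHAIN_APPROX_NONE)[0]:
    if cv2.contourArea(k)<300: continue
    w=onz(c,k.reshape(-1,2),0.066)[:,:2]
    r=cv2.minAreaRect((w*1000).astype(np.float32)); print(r, cv2.boundingRect(k))
    print(np.round(cv2.boxPoints(r)))
m=((hsv[...,0]>18)&(hsv[...,0]<32)&(hsv[...,1]>170)).astype(np.uint8)*255
m[:,:455]=0;m[:,500:]=0;m[:270]=0;m[305:]=0
for k in cv2.findContours(m,cv2.RETR_EXTERNAL,cv2.CHAIN_APPROX_NONE)[0]:
    print('brass',cv2.contourArea(k),cv2.boundingRect(k))
for nm,px in [('w',[475,287]),('plate',[[241,196],[429,197],[429,285],[239,284]])]:
    print(nm,onz(c,px,.05).round(4))
s=c['frame'][180:310,230:510]; cv2.imwrite('pics/crop.png',cv2.resize(s,None,fx=2.8,fy=2.8,interpolation=cv2.INTER_CUBIC)[:,:,::-1])
```

```text
((506.1276550292969, -150.0882110595703), (84.38963317871094, 84.54186248779297), 81.27986907958984) (375, 222, 43, 43)
[[ 458. -185.]
 [ 542. -198.]
 [ 554. -115.]
 [ 471. -102.]]
((499.6007995605469, -11.038871765136719), (84.07951354980469, 84.28971862792969), 66.79255676269531) (308, 222, 48, 48)
[[444. -33.]
 [522. -66.]
 [555.  11.]
 [477.  44.]]
((537.9705200195312, 121.83001708984375), (83.11656951904297, 82.2011947631836), 45.77350997924805) (245, 203, 53, 51)
[[480. 121.]
 [538.  63.]
 [596. 123.]
 [538. 180.]]
w [[ 0.4115 -0.325   0.05  ]]
plate [[ 0.6086  0.193   0.05  ]
 [ 0.6102 -0.2265  0.05  ]
 [ 0.4148 -0.2248  0.05  ]
 [ 0.4127  0.1925  0.05  ]]
```

View pics/crop.png

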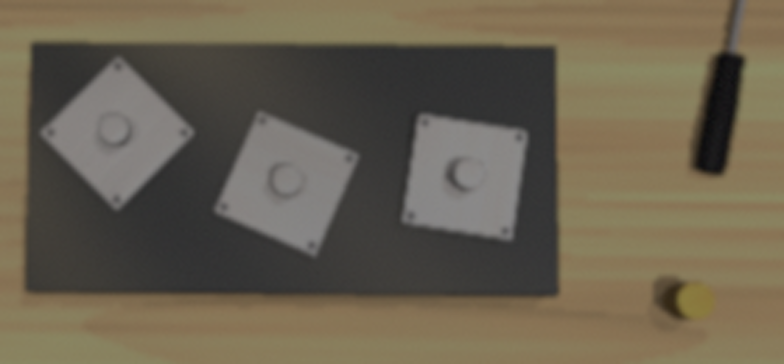

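Crop: covers A (left, turned 45°), B (middle) and C (right), all lying on the plate. The weight is to the right of the plate. I'll start with A's corner on the +y side.

```bash
python3 -m pendant '[[[1.4,-1.6,0],[0,0,0],0],[[2.9,-3.2,0],[0,0,0],0],[[4.3,-4.9,0],[0,0,0],0],[[5.8,-6.6,0],[0,0,0],0],[[7.3,-8.4,0],[0,0,0],0],[[8.7,-10.2,0],[0,0,0],0],[[10.2,-12,0],[0,0,0],0],[[11.7,-13.8,-0.5],[0,0,0],0],[[13.1,-15.7,-1.2],[0,0,0],0],[[14.56,-17.5,-1.9],[0,0,0],0]]' 20; python3 -m pendant '[[[0,0,0],[0,0,0],0],[[0,0,0],[0,0,0],0],[[0,0,0],[0,0,0],0],[[0,0,0],[0,0,0],0],[[0,0,0],[0,0,0],0],[[0,0,0],[0,0,0],0],[[0,0,0],[0,0,0],0],[[0,0,0],[0,0,0],0],[[0,0,0],[0,0,0],0],[[0,0,0],[0,0,0],0]]'
```

```text
clock: 1.15
position: [0.4937, 0.2176, 0.1672]
orientation: [3.141, 0.0, 1.289]
wrist_force: [1.2, 0.4, -0.5]
width: 0.0002
clock: 2.15
position: [0.4937, 0.2176, 0.1672]
orientation: [3.141, 0.0, 1.289]
wrist_force: [0.4, 0.0, -0.2]
width: -0.0002
```

```bash
python3 - <<'E'
from h import *
c=snap('wrist','w1')
ctr=np.array([[.538,.1218],[.4996,-.011],[.506,-.150]])
f=c['frame'].copy()
P=proj(c,np.c_[ctr,[.094]*3]); print(P)
Q=proj(c,[[.480,.121,.066],[.538,.063,.066],[.596,.123,.066],[.538,.180,.066]])
for p in list(P)+list(Q):
    if np.all(np.abs(p)<2000): cv2.circle(f,tuple(int(v) for v in p),4,(255,0,0),1)
cv2.imwrite('pics/w1o.png',f[:,:,::-1])
E
python3 -m pendant '[[[0.3,-0.4,0],[0,0,0],0],[[0.6,-0.8,0],[0,0,0],0],[[1.0,-1.3,-0.3],[0,0,0],0],[[1.4,-1.8,-0.8],[0,0,0],0],[[1.77,-2.22,-1.4],[0,0,0],0],[[1.77,-2.22,-2.0],[0,0,0],0],[[1.77,-2.22,-2.6],[0,0,0],0],[[1.77,-2.22,-3.2],[0,0,0],0],[[1.77,-2.22,-3.7],[0,0,0],0],[[1.77,-2.22,-3.7],[0,0,0],0]]'
```

```text
[[ 202.27930211  332.18359341]
 [   7.43189424  329.34497499]
 [-132.5362389   375.4743051 ]]
clock: 3.2
position: [0.5373, 0.1607, 0.0732]
orientation: [-3.14, 0.003, 1.288]
wrist_force: [-0.0, 0.2, 0.3]
width: -0.0004
```

View pics/w1o.png

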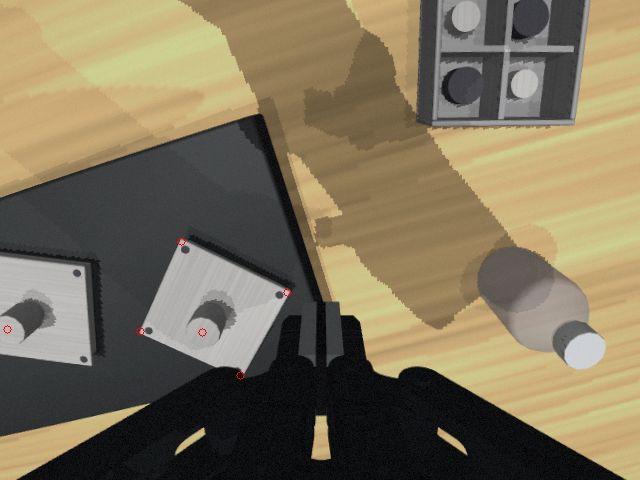

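The projected corners (red) land on A's corners, e.g. (288,293) and (240,376), so the calibration is good. Now I'll lower gently.

```bash
python3 -m pendant '[[[0,0,-0.06],[0,0,0],0],[[0,0,-0.12],[0,0,0],0],[[0,0,-0.18],[0,0,0],0],[[0,0,-0.22],[0,0,0],0],[[0,0,-0.25],[0,0,0],0],[[0,0,-0.28],[0,0,0],0],[[0,0,-0.31],[0,0,0],0],[[0,0,-0.33],[0,0,0],0],[[0,0,-0.33],[0,0,0],0],[[0,0,-0.33],[0,0,0],0]]'
```

```text
clock: 4.2
position: [0.5374, 0.1607, 0.0649]
orientation: [-3.14, 0.003, 1.288]
wrist_force: [0.1, 0.1, -0.4]
width: 0.0002
```

```bash
python3 -m pendant '[[[0,0,-0.01],[0,0,0],0],[[0,0,-0.02],[0,0,0],0],[[0,0,-0.03],[0,0,0],0],[[0,0,-0.04],[0,0,0],0],[[0,0,-0.04],[0,0,0],0],[[0,0,-0.04],[0,0,0],0],[[0,0,-0.04],[0,0,0],0],[[0,0,-0.04],[0,0,0],0],[[0,0,-0.04],[0,0,0],0],[[0,0,-0.04],[0,0,0],0]]'
```

```text
clock: 5.2
position: [0.5374, 0.1608, 0.0639]
orientation: [-3.14, 0.003, 1.288]
wrist_force: [0.7, 0.1, -0.3]
width: -0.0002
```

Run:
```python
from h import *
print(manip.get_obs()['wrist_force'],manip.get_obs()['moment'])
c=snap('wrist','w2')
```

```text
[ 0.7222062   0.12839695 -0.31067657] [-0.03576147 -0.00575022  0.00442804]
```

View pics/w2.png

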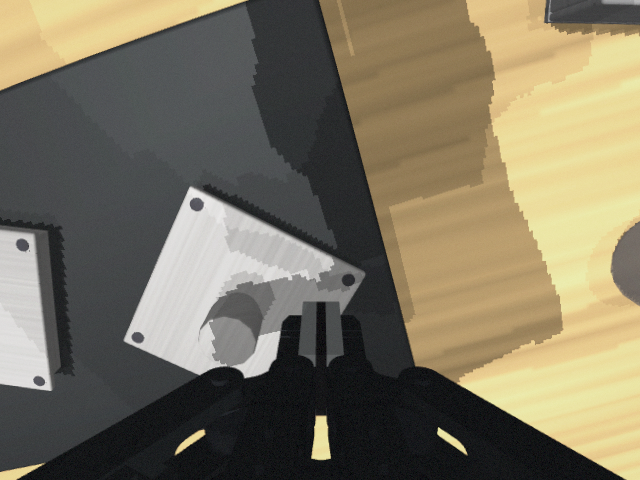

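The fingertips at (321,303) are over A's +y corner, with screw (348,280) next to them. Contact isn't evident yet, so I'll go on down.

```bash
python3 -m pendant '[[[0,0,-0.01],[0,0,0],0],[[0,0,-0.02],[0,0,0],0],[[0,0,-0.03],[0,0,0],0],[[0,0,-0.04],[0,0,0],0],[[0,0,-0.04],[0,0,0],0],[[0,0,-0.04],[0,0,0],0],[[0,0,-0.04],[0,0,0],0],[[0,0,-0.04],[0,0,0],0],[[0,0,-0.04],[0,0,0],0],[[0,0,-0.04],[0,0,0],0]]'
```

```text
clock: 6.25
position: [0.5373, 0.1607, 0.0629]
orientation: [-3.14, 0.003, 1.288]
wrist_force: [-0.0, -0.2, 0.3]
width: -0.0003
```

```bash
python3 -m pendant '[[[0,0,-0.01],[0,0,0],0],[[0,0,-0.02],[0,0,0],0],[[0,0,-0.03],[0,0,0],0],[[0,0,-0.04],[0,0,0],0],[[0,0,-0.04],[0,0,0],0],[[0,0,-0.04],[0,0,0],0],[[0,0,-0.04],[0,0,0],0],[[0,0,-0.04],[0,0,0],0],[[0,0,-0.04],[0,0,0],0],[[0,0,-0.04],[0,0,0],0]]'
python3 - <<'E'
from h import *
c=snap('wrist','w3')
a=load('w2')['frame'];b=c['frame']
cv2.imwrite('pics/cmp.png',np.vstack([a[150:420,0:400],b[150:420,0:400]])[:,:,::-1])
E
```

```text
clock: 7.25
position: [0.5373, 0.1607, 0.0619]
orientation: [-3.14, 0.003, 1.288]
wrist_force: [0.1, 0.4, 0.4]
width: -0.0003
```

View pics/cmp.png

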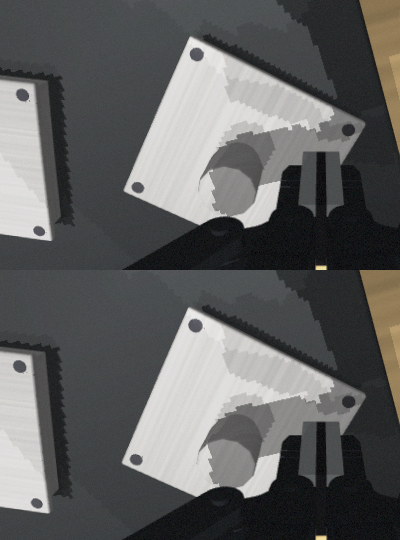

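Run:
```python
from h import *
C=np.array([[.480,.121,.066],[.538,.063,.066],[.596,.123,.066],[.538,.180,.066]])
for n in ['w1','w2','w3']:
    print(n,proj(load(n),C).round(0).tolist(), proj(load(n),[load(n)['obs']['position']]).round())
T=C.copy();T[3,2]-=.0036;T[1,2]+=.0036
print('tipped w3',proj(load('w3'),T).round(0).tolist())
c=snap('scene','s1');f=c['frame'][170:330,180:430]
cv2.imwrite('pics/s1c.png',np.vstack([cv2.resize(x[190:270,270:430],None,fx=4,fy=3.7,interpolation=cv2.INTER_CUBIC) for x in (load('scene0')['frame'],c['frame'])])[:,:,::-1])
```

```text
w1 [[182.0, 241.0], [140.0, 331.0], [240.0, 376.0], [287.0, 293.0]] [[320. 284.]]
w2 [[191.0, 190.0], [125.0, 338.0], [281.0, 407.0], [362.0, 276.0]] [[320. 284.]]
w3 [[190.0, 191.0], [123.0, 341.0], [280.0, 409.0], [362.0, 278.0]] [[320. 284.]]
tipped w3 [[190.0, 191.0], [119.0, 345.0], [280.0, 409.0], [362.0, 275.0]]
```

View pics/s1c.png

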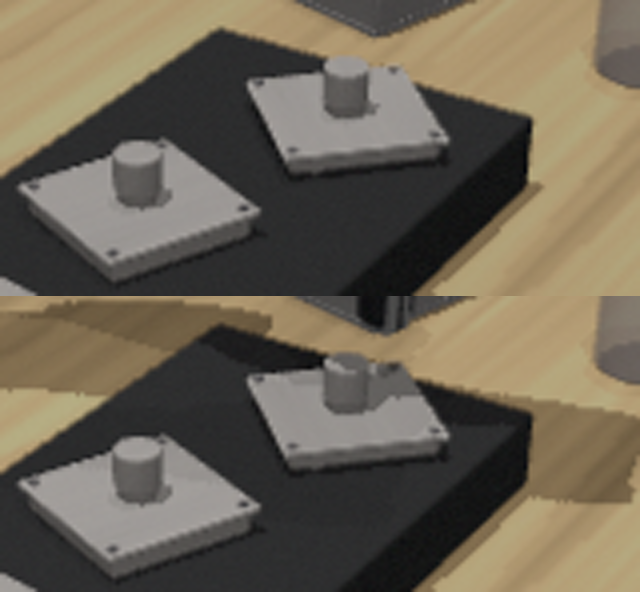

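Run:
```python
from h import *
c=load('s1'); print(proj(c,[c['obs']['position'],[.538,.180,.066]]), c['obs'])
cv2.imwrite('pics/s1d.png',cv2.resize(c['frame'][100:260,260:460],None,fx=4,fy=3.7,interpolation=cv2.INTER_CUBIC)[:,:,::-1])
```

```text
[[364.21546367 213.18272138]
 [369.01132819 207.84815885]] {'clock': 7.3, 'joints': array([-0.53092307,  0.48436665,  0.19864323,  1.89200176, -0.12914887,
        0.78001661,  1.02567034]), 'qd': array([-0.00027135, -0.00023609,  0.00065375, -0.00033427,  0.00041918,
        0.00270874, -0.00047866]), 'effort': array([ 1.47440558e-03, -6.25032306e+01,  3.76253754e+00, -2.42816448e+01,
        1.89603993e-02,  1.66510051e-02,  7.57784278e-06]), 'position': array([0.53733629, 0.16075909, 0.06191893]), 'orientation': array([-3.14039814e+00,  2.52579981e-03,  1.28801096e+00]), 'wrist_force': array([ 0.67953743, -0.16010383,  0.30359164]), 'moment': array([-0.00048946, -0.00114546,  0.00325005]), 'width': -9.855287538948155e-05}
```

View pics/s1d.png

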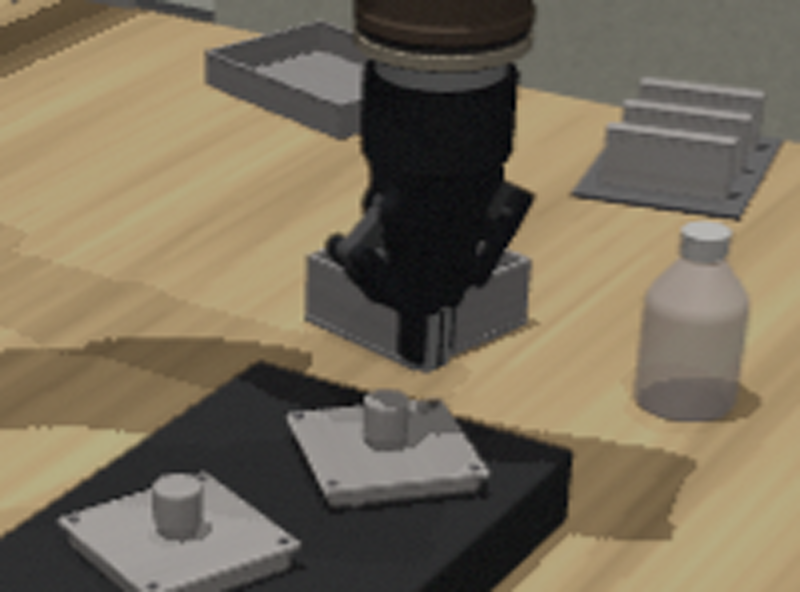

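Run:
```python
from h import *
w=load('w3');s=load('s1')
p=w['obs']['position']
for dz in range(0,50,5):
    q=p+[0,0,dz/1000]; print(dz,proj(w,[q]).round(1)[0],proj(s,[q]).round(1)[0])
f=w['frame'];cv2.imwrite('pics/w3c.png',cv2.resize(f[240:420,220:420],None,fx=3.3,fy=3.3)[:,:,::-1])
```

```text
0 [320.1 284.2] [364.2 213.2]
5 [320.1 288.8] [364.3 211.1]
10 [320.  293.8] [364.4 209.1]
15 [320.  298.9] [364.5 207. ]
20 [319.9 304.4] [364.6 205. ]
25 [319.9 310.2] [364.7 202.9]
30 [319.8 316.3] [364.8 200.8]
35 [319.8 322.7] [364.9 198.7]
40 [319.7 329.5] [365.  196.6]
45 [319.7 336.8] [365.1 194.4]
```

View pics/w3c.png

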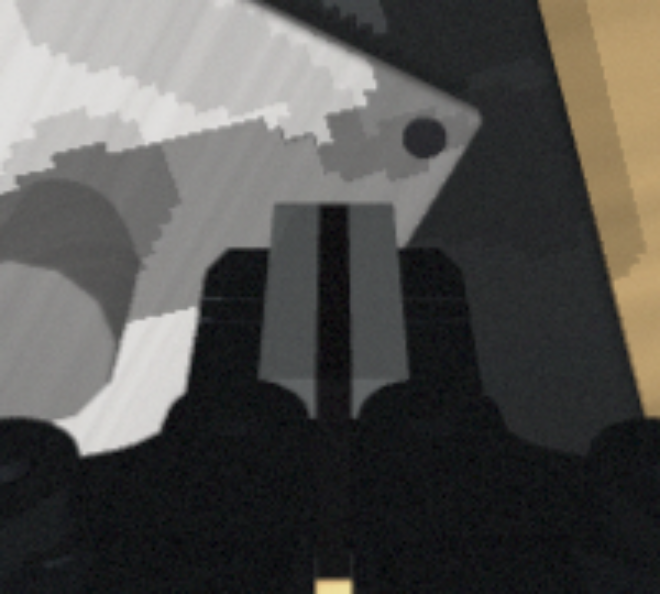

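The scene view is informative. The fingertips appear at full-frame (366,199), but the nominal TCP projects to (364,213). Both cameras put the real tips about 30–35 mm short of the nominal TCP, so nothing has been touched yet. I'll go down in guarded steps and watch the force.

```bash
python3 -m pendant '[[[0,0,-0.05],[0,0,0],0],[[0,0,-0.1],[0,0,0],0],[[0,0,-0.15],[0,0,0],0],[[0,0,-0.2],[0,0,0],0],[[0,0,-0.25],[0,0,0],0],[[0,0,-0.3],[0,0,0],0],[[0,0,-0.35],[0,0,0],0],[[0,0,-0.4],[0,0,0],0],[[0,0,-0.4],[0,0,0],0],[[0,0,-0.4],[0,0,0],0]]'
python3 - <<'E'
from h import *
c=snap('scene','s2'); w=snap('wrist','w4')
cv2.imwrite('pics/s2d.png',np.hstack([cv2.resize(c['frame'][130:260,290:420],(400,400),interpolation=cv2.INTER_CUBIC),cv2.resize(w['frame'][140:440,100:400],(400,400))])[:,:,::-1])
E
```

```text
clock: 8.35
position: [0.5373, 0.1607, 0.0519]
orientation: [-3.14, 0.003, 1.288]
wrist_force: [-0.0, 0.4, 0.2]
width: 0.0004
```

View pics/s2d.png

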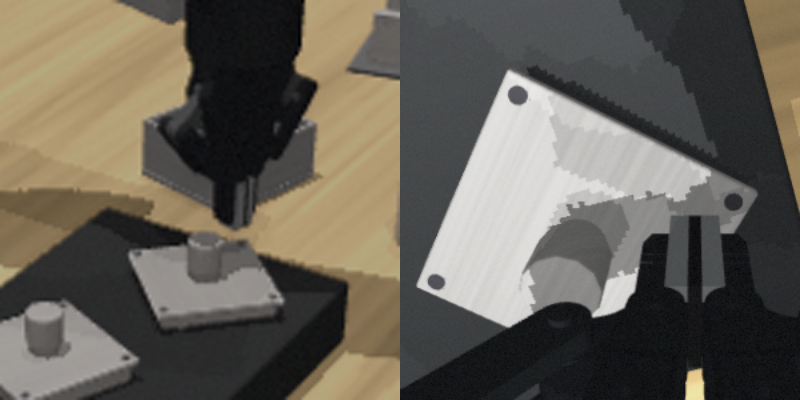

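The tips are still roughly 18 mm above the flange, and one jaw linkage is near the knob in the wrist view at (570,310). It's better to keep the jaws' axis square to the knob–corner line, so I'll shift to A's −x corner.

```bash
python3 -m pendant '[[[0,0,0.5],[0,0,0],0],[[0,0,1.2],[0,0,0.05],0],[[-0.4,-0.4,1.4],[0,0,0.15],0],[[-0.9,-0.9,1.4],[0,0,0.25],0],[[-1.57,-1.55,1.4],[0,0,0.28],0],[[-1.57,-1.55,1.1],[0,0,0.28],0],[[-1.57,-1.55,0.7],[0,0,0.28],0],[[-1.57,-1.55,0.2],[0,0,0.28],0],[[-1.57,-1.55,-0.1],[0,0,0.28],0],[[-1.57,-1.55,-0.1],[0,0,0.28],0]]'
python3 - <<'E'
from h import *
c=snap('scene','s3'); w=snap('wrist','w5')
cv2.imwrite('pics/s3d.png',np.hstack([cv2.resize(c['frame'][130:260,290:420],(400,400),interpolation=cv2.INTER_CUBIC),cv2.resize(w['frame'][140:440,150:450],(400,400))])[:,:,::-1])
print(c['obs']['wrist_force'],w['obs']['wrist_force'])
E
```

```text
clock: 9.45
position: [0.4974, 0.1222, 0.0479]
orientation: [-3.138, 0.003, 1.568]
wrist_force: [-0.1, -0.2, 0.3]
width: -0.0
[-0.12013982 -0.21444841  0.30085187] [-0.16975947 -0.27723963  0.04613622]
```

View pics/s3d.png

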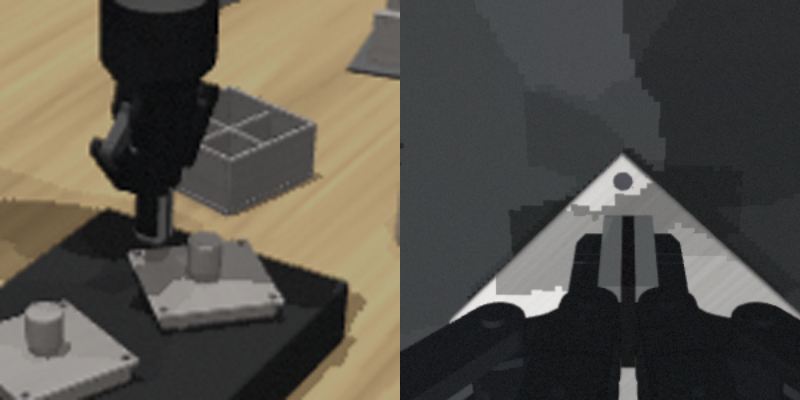

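The tips, at crop (150,240), are near A's −x corner hole at (140,255). In the wrist view the jaws sit square to the corner. Continuing down.

```bash
python3 - <<'E'
from h import *
c=load('s3')
for z in (.066,.07,.075,.08,.085,.09): print(z,proj(c,[[.4974,.1222,z]]))
E
python3 -m pendant '[[[0,0,-0.04],[0,0,0],0],[[0,0,-0.08],[0,0,0],0],[[0,0,-0.12],[0,0,0],0],[[0,0,-0.16],[0,0,0],0],[[0,0,-0.2],[0,0,0],0],[[0,0,-0.24],[0,0,0],0],[[0,0,-0.28],[0,0,0],0],[[0,0,-0.32],[0,0,0],0],[[0,0,-0.32],[0,0,0],0],[[0,0,-0.32],[0,0,0],0]]'
python3 - <<'E'
from h import *
c=snap('scene','s4')
cv2.imwrite('pics/s4d.png',cv2.resize(c['frame'][170:250,300:400],None,fx=7,fy=7,interpolation=cv2.INTER_CUBIC)[:,:,::-1])
print(c['obs']['wrist_force'])
E
```

```text
0.066 [[338.69710918 214.01172528]]
0.07 [[338.72666617 212.36490483]]
0.075 [[338.76379244 210.29766573]]
0.08 [[338.80112034 208.22067424]]
0.085 [[338.83865162 206.13385381]]
0.09 [[338.87638804 204.03712706]]
clock: 10.55
position: [0.4981, 0.1222, 0.041]
orientation: [-3.14, 0.003, 1.568]
wrist_force: [0.5, 0.3, 0.8]
width: 0.0005
[0.48827831 0.25854328 0.79738764]
```

View pics/s4d.png

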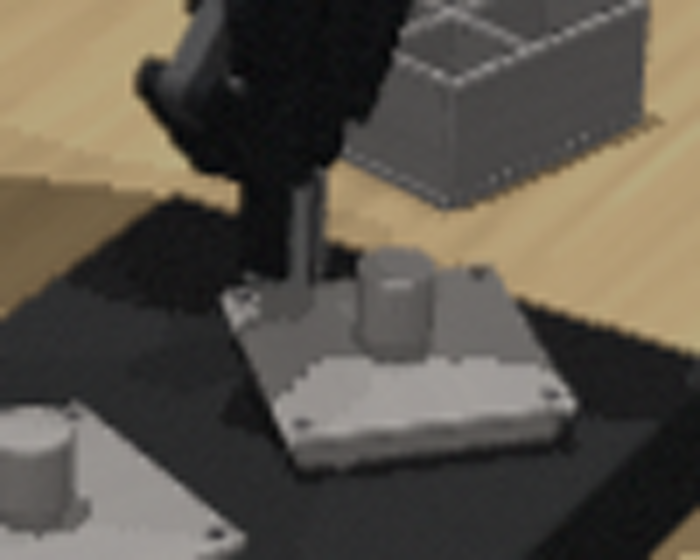

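The tips at crop (305,290) are about 5 mm above the flange. Now smaller steps.

```bash
python3 -m pendant '[[[0,0,-0.02],[0,0,0],0],[[0,0,-0.04],[0,0,0],0],[[0,0,-0.06],[0,0,0],0],[[0,0,-0.08],[0,0,0],0],[[0,0,-0.08],[0,0,0],0],[[0,0,-0.08],[0,0,0],0],[[0,0,-0.08],[0,0,0],0],[[0,0,-0.08],[0,0,0],0],[[0,0,-0.08],[0,0,0],0],[[0,0,-0.08],[0,0,0],0]]';python3 -m pendant '[[[0,0,-0.02],[0,0,0],0],[[0,0,-0.04],[0,0,0],0],[[0,0,-0.06],[0,0,0],0],[[0,0,-0.08],[0,0,0],0],[[0,0,-0.08],[0,0,0],0],[[0,0,-0.08],[0,0,0],0],[[0,0,-0.08],[0,0,0],0],[[0,0,-0.08],[0,0,0],0],[[0,0,-0.08],[0,0,0],0],[[0,0,-0.08],[0,0,0],0]]'
```

```text
clock: 11.6
position: [0.4982, 0.1222, 0.0391]
orientation: [-3.14, 0.003, 1.568]
wrist_force: [-0.2, 0.5, -0.8]
width: 0.0002
clock: 12.6
position: [0.4981, 0.1222, 0.0371]
orientation: [-3.14, 0.003, 1.568]
wrist_force: [-0.5, 0.3, -0.6]
width: 0.0001
```

```bash
python3 -m pendant '[[[0,0,-0.01],[0,0,0],0],[[0,0,-0.02],[0,0,0],0],[[0,0,-0.03],[0,0,0],0],[[0,0,-0.04],[0,0,0],0],[[0,0,-0.05],[0,0,0],0],[[0,0,-0.05],[0,0,0],0],[[0,0,-0.05],[0,0,0],0],[[0,0,-0.05],[0,0,0],0],[[0,0,-0.05],[0,0,0],0],[[0,0,-0.05],[0,0,0],0]]'
```

```text
clock: 13.6
position: [0.4982, 0.1222, 0.0359]
orientation: [-3.14, 0.003, 1.568]
wrist_force: [0.0, 0.6, 0.4]
width: 0.0001
```

```bash
python3 -m pendant '[[[0,0,-0.01],[0,0,0],0],[[0,0,-0.02],[0,0,0],0],[[0,0,-0.03],[0,0,0],0],[[0,0,-0.04],[0,0,0],0],[[0,0,-0.05],[0,0,0],0],[[0,0,-0.05],[0,0,0],0],[[0,0,-0.05],[0,0,0],0],[[0,0,-0.05],[0,0,0],0],[[0,0,-0.05],[0,0,0],0],[[0,0,-0.05],[0,0,0],0]]'
```

```text
clock: 14.6
position: [0.4982, 0.1222, 0.0346]
orientation: [-3.14, 0.003, 1.568]
wrist_force: [-0.1, -0.9, 0.2]
width: -0.0002
```

```bash
python3 -m pendant '[[[0,0,-0.01],[0,0,0],0],[[0,0,-0.02],[0,0,0],0],[[0,0,-0.03],[0,0,0],0],[[0,0,-0.04],[0,0,0],0],[[0,0,-0.05],[0,0,0],0],[[0,0,-0.05],[0,0,0],0],[[0,0,-0.05],[0,0,0],0],[[0,0,-0.05],[0,0,0],0],[[0,0,-0.05],[0,0,0],0],[[0,0,-0.05],[0,0,0],0]]'
python3 - <<'E'
from h import *
c=snap('scene','s5'); w=snap('wrist','w6')
cv2.imwrite('pics/s5d.png',np.hstack([cv2.resize(c['frame'][170:250,300:400],(500,400),interpolation=cv2.INTER_CUBIC),cv2.resize(w['frame'][200:440,240:400],(267,400))])[:,:,::-1])
E
```

```text
clock: 15.6
position: [0.4982, 0.1222, 0.0334]
orientation: [-3.14, 0.003, 1.568]
wrist_force: [0.0, 0.3, -0.1]
width: -0.0
```

View pics/s5d.png

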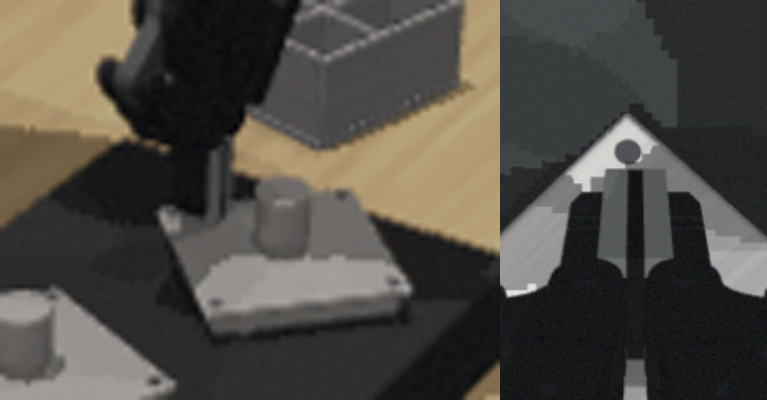

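The tips are now at about row 213.6, against 214 for the flange at that spot, so they should be close to contact.

```bash
python3 -m pendant '[[[0,0,-0.02],[0,0,0],0],[[0,0,-0.04],[0,0,0],0],[[0,0,-0.06],[0,0,0],0],[[0,0,-0.06],[0,0,0],0],[[0,0,-0.06],[0,0,0],0],[[0,0,-0.06],[0,0,0],0],[[0,0,-0.06],[0,0,0],0],[[0,0,-0.06],[0,0,0],0],[[0,0,-0.06],[0,0,0],0],[[0,0,-0.06],[0,0,0],0]]'
```

```text
clock: 16.7
position: [0.4981, 0.1222, 0.0319]
orientation: [-3.14, 0.003, 1.568]
wrist_force: [0.1, 0.0, 0.4]
width: -0.0001
```

```bash
python3 -m pendant '[[[0,0,-0.02],[0,0,0],0],[[0,0,-0.04],[0,0,0],0],[[0,0,-0.05],[0,0,0],0],[[0,0,-0.05],[0,0,0],0],[[0,0,-0.05],[0,0,0],0],[[0,0,-0.05],[0,0,0],0],[[0,0,-0.05],[0,0,0],0],[[0,0,-0.05],[0,0,0],0],[[0,0,-0.05],[0,0,0],0],[[0,0,-0.05],[0,0,0],0]]'
```

```text
clock: 17.7
position: [0.4981, 0.1222, 0.0306]
orientation: [-3.14, 0.003, 1.568]
wrist_force: [-2.3, 0.4, 2.2]
width: 0.0001
```

```bash
python3 -m pendant '[[[0,0,-0.01],[0,0,0],0],[[0,0,-0.02],[0,0,0],0],[[0,0,-0.03],[0,0,0],0],[[0,0,-0.03],[0,0,0],0],[[0,0,-0.03],[0,0,0],0],[[0,0,-0.03],[0,0,0],0],[[0,0,-0.03],[0,0,0],0],[[0,0,-0.03],[0,0,0],0],[[0,0,-0.03],[0,0,0],0],[[0,0,-0.03],[0,0,0],0]]'
```

```text
clock: 18.7
position: [0.4981, 0.1222, 0.0299]
orientation: [-3.14, 0.003, 1.568]
wrist_force: [-2.1, -0.4, 3.0]
width: 0.0002
```

```bash
python3 -m pendant '[[[0,0,-0.01],[0,0,0],0],[[0,0,-0.02],[0,0,0],0],[[0,0,-0.03],[0,0,0],0],[[0,0,-0.04],[0,0,0],0],[[0,0,-0.04],[0,0,0],0],[[0,0,-0.04],[0,0,0],0],[[0,0,-0.04],[0,0,0],0],[[0,0,-0.04],[0,0,0],0],[[0,0,-0.04],[0,0,0],0],[[0,0,-0.04],[0,0,0],0]]';  python3 - <<'E'
from h import *
c=snap('scene','s6'); w=snap('wrist','w7')
cv2.imwrite('pics/s6d.png',np.hstack([cv2.resize(c['frame'][170:250,300:400],(500,400),interpolation=cv2.INTER_CUBIC),cv2.resize(w['frame'][200:440,240:400],(267,400))])[:,:,::-1])
E
```

```text
clock: 19.7
position: [0.4981, 0.1222, 0.029]
orientation: [-3.14, 0.003, 1.568]
wrist_force: [-2.7, -1.2, 5.4]
width: 0.0002
```

View pics/s6d.png

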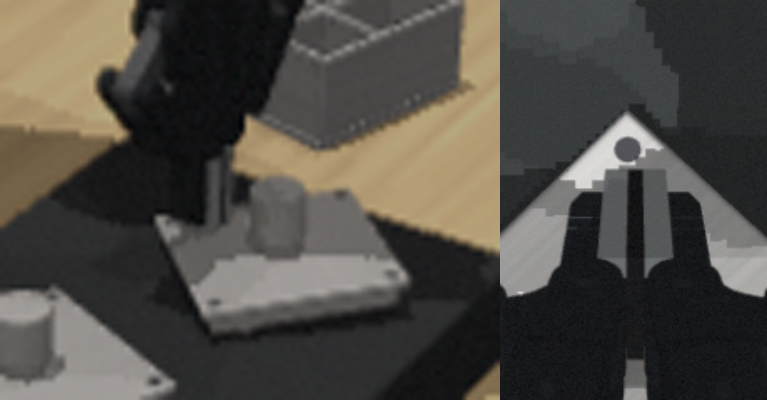

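Comparing s5 with s6: A's knob top moved left from (285,188) to (278,188), and its far (+x) corner hole rose from (392,283) to (391,274). That is about 4 mm up, so A tips and is the twisted cover. I'll hold briefly, release, and check that it settles back.

```bash
python3 -m pendant '[[[0,0,0],[0,0,0],0],[[0,0,0],[0,0,0],0],[[0,0,0.04],[0,0,0],0],[[0,0,0.08],[0,0,0],0],[[0,0,0.12],[0,0,0],0],[[0,0,0.2],[0,0,0],0],[[0,0,0.5],[0,0,0],0],[[0,0,1.2],[0,0,0],0],[[0,0,2],[0,0,0],0],[[-0.2,-0.5,2.8],[0,0,0],0]]';  python3 - <<'E'
from h import *
c=snap('scene','s7')
cv2.imwrite('pics/s7d.png',np.hstack([cv2.resize(x['frame'][185:250,320:400],(380,309),interpolation=cv2.INTER_CUBIC) for x in (load('s6'),c)])[:,:,::-1])
E
```

```text
clock: 20.8
position: [0.4936, 0.1112, 0.1002]
orientation: [-3.141, 0.002, 1.57]
wrist_force: [0.5, 0.5, -0.1]
width: 0.0001
```

View pics/s7d.png

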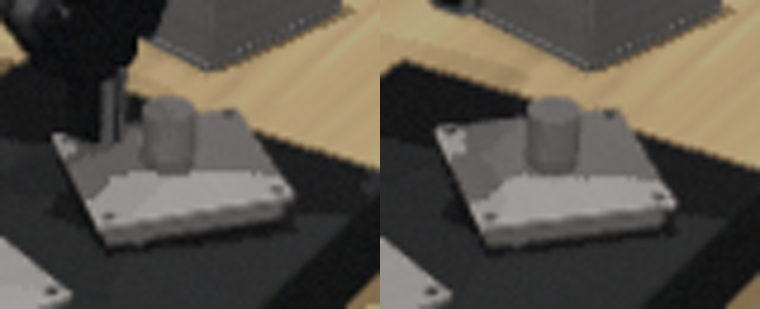

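After release (right) A is back level, so it clearly rocked under the −x corner. Cover A is the twisted one. I'll go for the weight now.

```bash
python3 -m pendant '[[[0,-1,0.4],[0,0,0],40],[[-0.2,-2.7,0.8],[0,0,0],60],[[-0.6,-4.5,0.8],[0,0,0],60],[[-1,-6.3,0.8],[0,0,0],60],[[-1.4,-8.1,0.8],[0,0,0],60],[[-1.8,-9.9,0.8],[0,0,0],60],[[-2.2,-11.7,0.8],[0,0,0],60],[[-2.6,-13.6,0.8],[0,0,0],60],[[-3,-15.5,0.8],[0,0,0],60],[[-3.3,-17.4,0.8],[0,0,0],60]]' 30
python3 - <<'E'
from h import *
w=snap('wrist','w8')
c=load('top0');f=c['frame']
cv2.imwrite('pics/wt.png',cv2.resize(f[265:310,450:505],None,fx=8,fy=8,interpolation=cv2.INTER_CUBIC)[:,:,::-1])
E
```

```text
clock: 21.85
position: [0.4108, -0.3288, 0.1236]
orientation: [3.139, 0.002, 1.567]
wrist_force: [0.9, -0.6, -0.7]
width: 0.0599
```

View pics/w8.png

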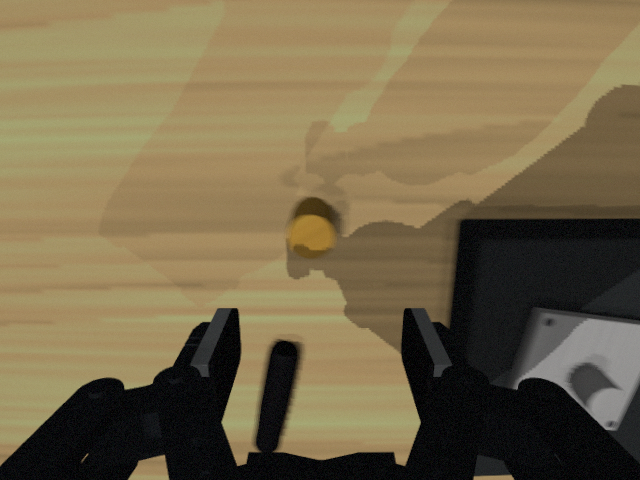

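View pics/wt.png

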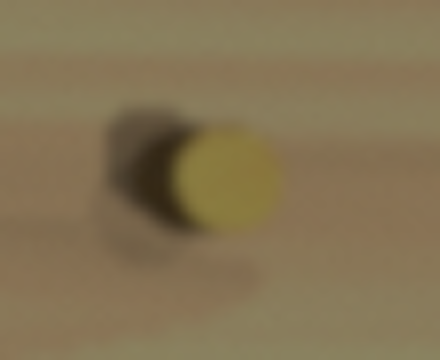

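The wrist view shows the weight's top face at about (312,237), and the top view at about (478.6,287.5). The driver handle (280,400) is well clear to the side.

Run:
```python
from h import *
w=snap('wrist','w9'); f=w['frame']; hsv=cv2.cvtColor(f,cv2.COLOR_RGB2HSV)
print(hsv[237,312],hsv[237,400])
m=((hsv[...,1]>190)&(hsv[...,2]>150)).astype(np.uint8); m[:180]=0;m[300:]=0;m[:,:250]=0;m[:,380:]=0
k=max(cv2.findContours(m,cv2.RETR_EXTERNAL,cv2.CHAIN_APPROX_NONE)[0],key=cv2.contourArea)
(x,y),r=cv2.minEnclosingCircle(k);e=cv2.fitEllipse(k);print(x,y,r,e)
print(onz(w,[e[0]],.05),w['obs']['position'],w['obs']['orientation'])
print(onz(load('top0'),[[478.6,287.5]],.05))
```

```text
[ 19 171 161] [ 19 110 102]Traceback (most recent call last):
  File "<stdin>", line 5, in <module>
ValueError: max() iterable argument is empty
```

Run:
```python
from h import *
w=load('w9'); f=w['frame']; hsv=cv2.cvtColor(f,cv2.COLOR_RGB2HSV)
m=((hsv[...,1]>150)&(hsv[...,2]>130)).astype(np.uint8); m[:180]=0;m[300:]=0;m[:,:250]=0;m[:,380:]=0
k=max(cv2.findContours(m,cv2.RETR_EXTERNAL,cv2.CHAIN_APPROX_NONE)[0],key=cv2.contourArea)
(x,y),r=cv2.minEnclosingCircle(k);e=cv2.fitEllipse(k);print(x,y,r,e)
print(onz(w,[e[0]],.05),w['obs']['position'],w['obs']['orientation'])
print(onz(load('top0'),[[478.6,287.5]],.05))
```

```text
329.5 239.5 22.770694732666016 ((329.4474792480469, 234.9143524169922), (30.075586318969727, 45.82138442993164), 87.87757110595703)
[[ 0.40885517 -0.33335257  0.05      ]] [ 0.40819405 -0.33823477  0.12420774] [3.13915032 0.00872864 1.55884045]
[[ 0.41053499 -0.33283457  0.05      ]]
```

```bash
python3 -m pendant '[[[0.03,0.1,0],[0,0,0],60],[[0.07,0.2,-0.5],[0,0,0],60],[[0.07,0.2,-1.2],[0,0,0],60],[[0.07,0.2,-2],[0,0,0],60],[[0.07,0.2,-2.8],[0,0,0],60],[[0.07,0.2,-3.4],[0,0,0],60],[[0.07,0.2,-3.8],[0,0,0],60],[[0.07,0.2,-4],[0,0,0],60],[[0.07,0.2,-4],[0,0,0],60],[[0.07,0.2,-4],[0,0,0],60]]'
python3 - <<'E'
from h import *
w=snap('wrist','w10'); c=snap('scene','s8')
cv2.imwrite('pics/d10.png',np.hstack([cv2.resize(w['frame'],(480,360)),cv2.resize(c['frame'][260:400,90:210],(309,360))])[:,:,::-1])
print(w['obs']['position'])
E
```

```text
clock: 22.95
position: [0.4112, -0.3295, 0.0243]
orientation: [3.139, 0.007, 1.558]
wrist_force: [-0.3, -0.0, -0.4]
width: 0.0598
[ 0.41116344 -0.32947265  0.02427774]
```

View pics/d10.png

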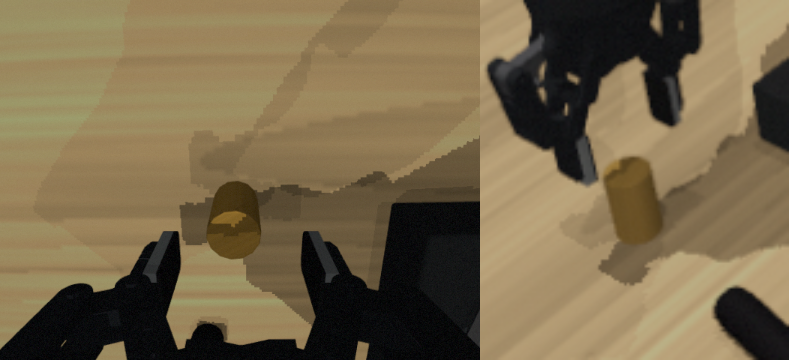

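Run:
```python
from h import *
w=load('w10'); print(onz(w,[[313,313],[313,245]],.05), onz(w,[[313,243]],.0))
cv2.imwrite('pics/w10c.png',cv2.resize(w['frame'][220:370,240:390],None,fx=4,fy=4)[:,:,::-1])
```

```text
[[ 0.41196216 -0.33228402  0.05      ]
 [ 0.38322077 -0.33175449  0.05      ]] [[ 0.39975376 -0.33326419  0.        ]]
```

View pics/w10c.png

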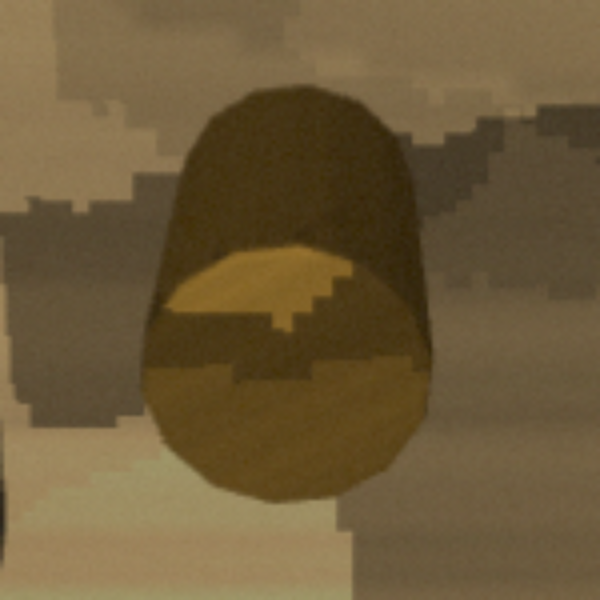

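The top face centre is at full-frame (312,313), giving the weight at about (0.412, −0.3325). I'll lower around it and then close.

```bash
python3 -m pendant '[[[0.03,-0.12,-0.1],[0,0,0],60],[[0.03,-0.12,-0.3],[0,0,0],60],[[0.03,-0.12,-0.6],[0,0,0],60],[[0.03,-0.12,-0.9],[0,0,0],60],[[0.03,-0.12,-1.2],[0,0,0],60],[[0.03,-0.12,-1.45],[0,0,0],60],[[0.03,-0.12,-1.45],[0,0,0],60],[[0.03,-0.12,-1.45],[0,0,0],50],[[0.03,-0.12,-1.45],[0,0,0],45],[[0.03,-0.12,-1.45],[0,0,0],40]]'
python3 - <<'E'
from h import *
w=snap('wrist','w11'); c=snap('scene','s9')
cv2.imwrite('pics/d11.png',np.hstack([cv2.resize(w['frame'],(480,360)),cv2.resize(c['frame'][260:400,90:210],(309,360))])[:,:,::-1])
E
```

```text
clock: 24.05
position: [0.4122, -0.3329, -0.0114]
orientation: [3.138, 0.008, 1.558]
wrist_force: [0.0, -0.5, -0.5]
width: 0.0399
```

View pics/d11.png

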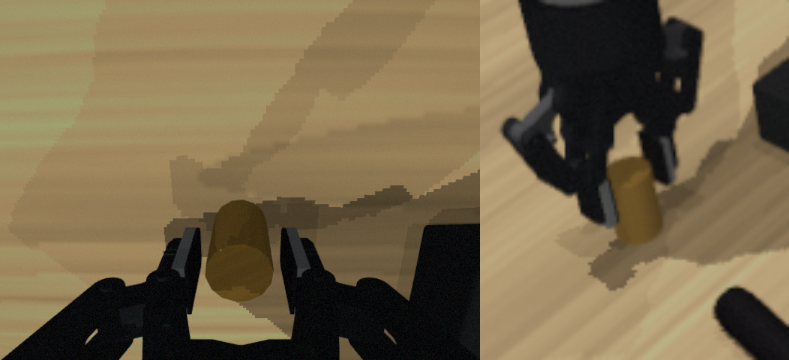

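The fingers straddle the weight, with the pads on either side in both views. Closing.

```bash
python3 -m pendant '[[[0,0,0],[0,0,0],36],[[0,0,0],[0,0,0],32],[[0,0,0],[0,0,0],28],[[0,0,0],[0,0,0],20],[[0,0,0],[0,0,0],20],[[0,0,0],[0,0,0],20],[[0,0,0],[0,0,0],20],[[0,0,0.1],[0,0,0],20],[[0,0,0.3],[0,0,0],20],[[0,0,0.6],[0,0,0],20]]' 40
python3 - <<'E'
from h import *
w=snap('wrist','w12'); c=snap('scene','s10')
print(w['obs']['position'],w['obs']['orientation'],w['obs']['wrist_force'])
cv2.imwrite('pics/d12.png',np.hstack([cv2.resize(w['frame'],(480,360)),cv2.resize(c['frame'][260:400,90:210],(309,360))])[:,:,::-1])
E
```

```text
clock: 25.15
position: [0.4116, -0.3324, 0.0034]
orientation: [3.139, 0.007, 1.558]
wrist_force: [0.4, -0.6, -4.2]
width: 0.0289
[ 0.41164767 -0.33242849  0.00342873] [3.13925088 0.00692173 1.55786088] [ 0.38551321 -0.64845965 -4.18577727]
```

View pics/d12.png

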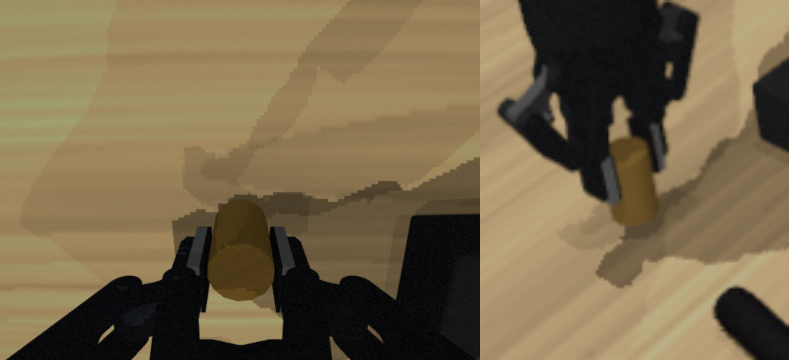

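The weight is lifted and held upright. I'll recheck A's position from the top camera and look at the weight's tilt.

```bash
python3 - <<'E'
from h import *
c=snap('top','top1'); f=c['frame']; hsv=cv2.cvtColor(f,cv2.COLOR_RGB2HSV)
m=((hsv[...,1]<60)&(hsv[...,2]>100)).astype(np.uint8)*255
m[:, :242]=0; m[:,300:]=0; m[:198]=0; m[283:]=0
m=cv2.morphologyEx(m,cv2.MORPH_CLOSE,np.ones((3,3)))
k=max(cv2.findContours(m,cv2.RETR_EXTERNAL,cv2.CHAIN_APPROX_NONE)[0],key=cv2.contourArea)
w=onz(c,k.reshape(-1,2),0.066)[:,:2]
r=cv2.minAreaRect((w*1000).astype(np.float32)); print(r,np.round(cv2.boxPoints(r)))
s=load('scene0')['frame'].astype(int)
g=manip.capture('scene')['frame'].astype(int); cv2.imwrite('pics/diff.png',np.clip(np.abs(s-g).sum(2),0,255).astype(np.uint8)[150:350,180:430])
E
python3 -m pendant '[[[0,0,0.8],[0,0,0],20],[[0,0,2],[0,0,0],20],[[0,0.3,3.2],[0,0,0],20],[[0.1,1.3,4.5],[0,0,0],20],[[0.4,2.8,4.6],[0,0,0],20],[[0.8,4.6,4.6],[0,0,0],20],[[1.2,6.4,4.6],[0,0,0],20],[[1.6,8.2,4.6],[0,0,0],20],[[2,10,4.6],[0,0,0],20],[[2.3,11.6,4.6],[0,0,0],20]]'
```

```text
((537.99609375, 121.82435607910156), (86.25141906738281, 85.32452392578125), 45.777259826660156) [[477. 121.]
 [538.  61.]
 [599. 123.]
 [538. 182.]]
clock: 26.35
position: [0.47, -0.0404, 0.1188]
orientation: [3.137, 0.008, 1.559]
wrist_force: [0.5, -0.6, -4.1]
width: 0.0286
```

```bash
python3 -m pendant '[[[0.2,1.2,0],[0,0,0],20],[[0.5,2.7,0],[0,0,0],20],[[0.8,4.2,0],[0,0,0],20],[[1,5.4,0],[0,0,0],20],[[1.14,6.2,0],[0,0,0],20],[[1.14,6.47,0],[0,0,0],20],[[1.14,6.47,0],[0,0,0],20],[[1.14,6.47,0],[0,0,0],20],[[1.14,6.47,0],[0,0,0],20],[[1.14,6.47,0],[0,0,0],20]]'
python3 - <<'E'
from h import *
c=snap('scene','s11');w=snap('wrist','w13')
cv2.imwrite('pics/d13.png',np.hstack([cv2.resize(w['frame'],(480,360)),cv2.resize(c['frame'][150:250,290:390],(360,360))])[:,:,::-1])
print(c['obs']['position'],c['obs']['orientation'])
E
```

```text
clock: 27.35
position: [0.4984, 0.12, 0.1188]
orientation: [3.137, 0.008, 1.557]
wrist_force: [0.0, -0.4, -2.7]
width: 0.0289
[0.49842184 0.1200362  0.11883635] [3.13734086 0.00790049 1.55700698]
```

View pics/d13.png

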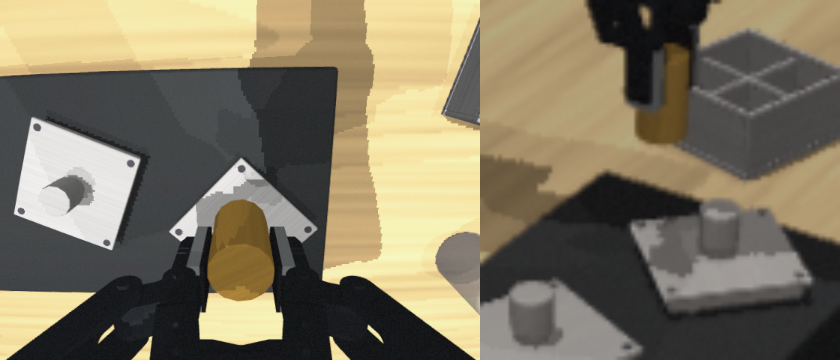

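The weight is over A's −x corner, clear of the box and knob. Lowering close, then seating it with a slight lean to match the tipped flange.

```bash
python3 -m pendant '[[[0,0.05,-0.3],[0,0,0],20],[[0,0.05,-0.7],[0,0,0],20],[[0,0.05,-1.1],[0,0,0],20],[[0,0.05,-1.5],[0,0,0],20],[[0,0.05,-1.9],[0,0,0],20],[[0,0.05,-2.2],[0,-0.02,0],20],[[0,0.05,-2.35],[0,-0.05,0],20],[[0,0.05,-2.35],[0,-0.05,0],20],[[0,0.05,-2.35],[0,-0.05,0],20],[[0,0.05,-2.35],[0,-0.05,0],20]]'
python3 - <<'E'
from h import *
c=snap('scene','s12');w=snap('wrist','w14')
cv2.imwrite('pics/d14.png',np.hstack([cv2.resize(w['frame'],(480,360)),cv2.resize(c['frame'][170:250,310:390],(360,360))])[:,:,::-1])
print(w['obs']['wrist_force'])
E
```

```text
clock: 28.45
position: [0.499, 0.1219, 0.0603]
orientation: [3.087, 0.007, 1.557]
wrist_force: [-0.2, -0.4, -4.2]
width: 0.0286
[ 0.60485622  0.35947392 -3.39508346]
```

View pics/d14.png

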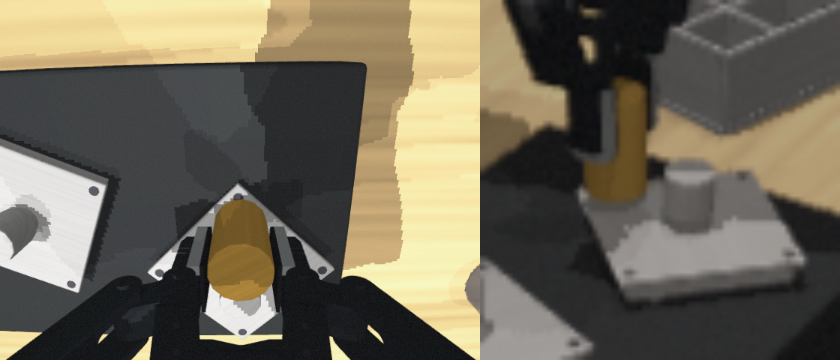

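The base is just above the flange at the corner. Lowering 7 mm.

```bash
python3 -m pendant '[[[0,0,-0.05],[0,0,0],20],[[0,0,-0.1],[0,0,0],20],[[0,0,-0.15],[0,0,0],20],[[0,0,-0.2],[0,0,0],20],[[0,0,-0.23],[0,0,0],20],[[0,0,-0.26],[0,0,0],20],[[0,0,-0.28],[0,0,0],20],[[0,0,-0.28],[0,0,0],20],[[0,0,-0.28],[0,0,0],20],[[0,0,-0.28],[0,0,0],20]]'
```

```text
clock: 29.55
position: [0.4991, 0.1219, 0.0534]
orientation: [3.087, 0.007, 1.557]
wrist_force: [-0.5, -0.6, -2.2]
width: 0.0288
```

```bash
python3 -m pendant '[[[0,0,-0.01],[0,0,0],20],[[0,0,-0.02],[0,0,0],20],[[0,0,-0.03],[0,0,0],20],[[0,0,-0.04],[0,0,0],20],[[0,0,-0.05],[0,0,0],20],[[0,0,-0.05],[0,0,0],20],[[0,0,-0.05],[0,0,0],20],[[0,0,-0.05],[0,0,0],20],[[0,0,-0.05],[0,0,0],20],[[0,0,-0.05],[0,0,0],20]]'
```

```text
clock: 30.55
position: [0.499, 0.1219, 0.0522]
orientation: [3.087, 0.007, 1.557]
wrist_force: [-3.6, -0.8, 2.3]
width: 0.0286
```

It's seated: the force went from −4 to +2.3 N. I'll ease off a little, then open gently.

```bash
python3 -m pendant '[[[0,0,0.01],[0,0,0],28],[[0,0,0.02],[0,0,0],28],[[0,0,0.02],[0,0,0],29],[[0,0,0.02],[0,0,0],30],[[0,0,0.02],[0,0,0],31],[[0,0,0.02],[0,0,0],33],[[0,0,0.02],[0,0,0],36],[[0,0,0.02],[0,0,0],40],[[0,0,0.02],[0,0,0],44],[[0,0,0.02],[0,0,0],46]]' 20
python3 - <<'E'
from h import *
c=snap('scene','s13');w=snap('wrist','w15')
cv2.imwrite('pics/d15.png',np.hstack([cv2.resize(w['frame'],(480,360)),cv2.resize(c['frame'][170:250,310:390],(360,360))])[:,:,::-1])
print(w['obs']['wrist_force'])
E
```

```text
clock: 31.55
position: [0.499, 0.1219, 0.0527]
orientation: [3.087, 0.007, 1.557]
wrist_force: [-0.5, 0.7, 0.5]
width: 0.0461
[ 0.34070501 -0.20957104  0.11851841]
```

View pics/d15.png

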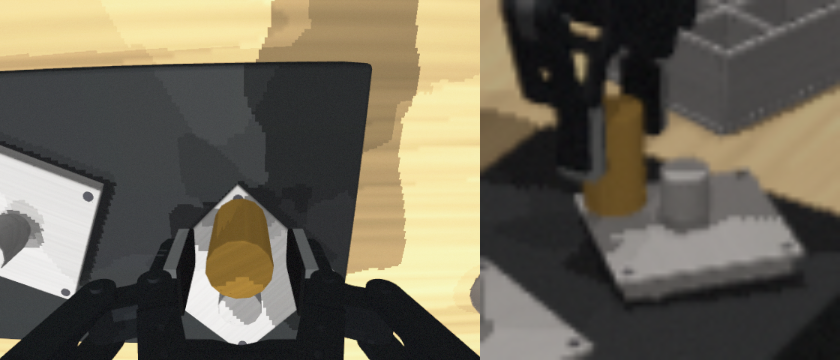

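The weight stands free on the −x corner with the fingers clear on both sides. I'll retract straight up and back toward the robot.

```bash
python3 -m pendant '[[[0,0,0.2],[0,0,0],46],[[0,0,0.5],[0,0,0],46],[[0,0,1],[0,0,0],46],[[0,0,1.7],[0,0,0],46],[[0,0,2.5],[0,0,0],46],[[0,0,3.5],[0,0,0],46],[[0,0,4.5],[0,0,0],46],[[-0.5,0,5.5],[0,0,0],46],[[-1.5,0,6],[0,0,0],46],[[-2.5,0,6],[0,0,0],46]]'; python3 -m pendant '[[[-0.5,-1,0],[0,0,0],46],[[-1,-2,0],[0,0,0],46],[[-1,-3,0],[0,0,0],46],[[-1,-4,0],[0,0,0],46],[[-1,-5,0],[0,0,0],46],[[-1,-6,0],[0,0,0],46],[[-1,-7,0],[0,0,0],46],[[-1,-8,0],[0,0,0],46],[[-1,-8,0],[0,0,0],46],[[-1,-8,0],[0,0,0],46]]'
python3 - <<'E'
from h import *
c=snap('scene','s14');t=snap('top','top2')
cv2.imwrite('pics/d16.png',np.hstack([cv2.resize(t['frame'][180:310,230:360],(380,380),interpolation=cv2.INTER_CUBIC),cv2.resize(c['frame'][170:265,300:395],(380,380),interpolation=cv2.INTER_CUBIC)])[:,:,::-1])
cv2.imwrite('pics/s7e.png',np.hstack([cv2.resize(x['frame'][185:250,320:400],(400,325),interpolation=cv2.INTER_CUBIC) for x in (load('scene0'),c)])[:,:,::-1])
E
```

```text
clock: 32.65
position: [0.4372, 0.1222, 0.2052]
orientation: [3.083, 0.005, 1.557]
wrist_force: [-0.4, 0.3, -0.3]
width: 0.0462
clock: 33.65
position: [0.4121, -0.078, 0.2056]
orientation: [3.082, 0.005, 1.555]
wrist_force: [-1.6, 0.6, -0.2]
width: 0.0458
```

View pics/d16.png

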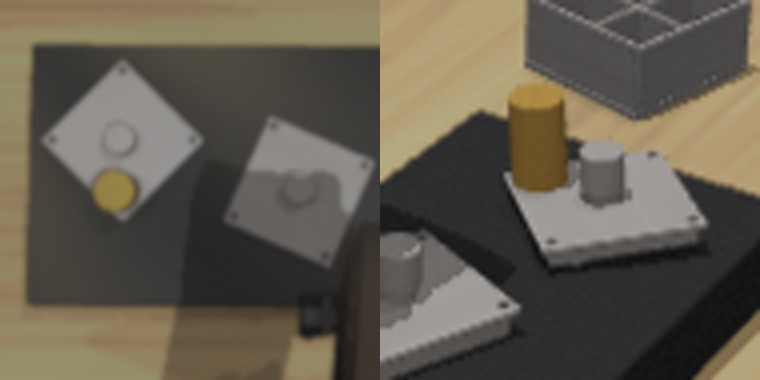

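View pics/s7e.png

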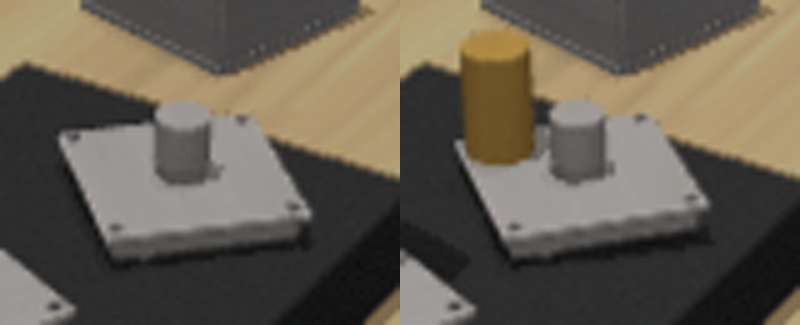

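View pics/top2.png

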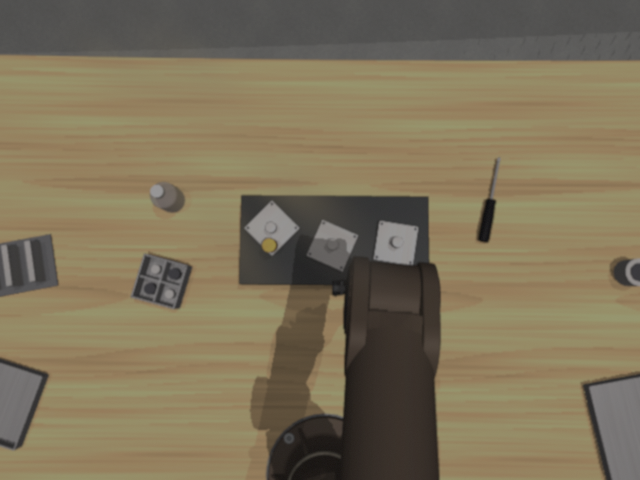

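Run:
```python
from h import *
t=load('top2'); p=onz(t,[[269.4,245]],.115)[0]; d=(p[:2]-[.538,.1218])*1000
u=np.array([-1,-1])/2**.5;v=np.array([-1,1])/2**.5
print(p,d@u,d@v)
print(manip.get_obs()['qd'].round(3)); print(manip.job_done())
```

```text
[0.49403282 0.12037068 0.115     ] 32.10017295189677 30.078809281754353
[-0.006  0.004 -0.003  0.002  0.001 -0.004  0.004]
the job is handed in; nothing more can be done
None
```

The brass weight now stands on its own on the near (−x) corner of the twisted cover and keeps that cover rocked down. The job was handed in at about 34 s of the 72 s.

- **Finding the cover:** The twisted cover is the leftmost one (+y end of the plate). I held its near corner down for over a second. Its far corner rose about 4 mm in the scene view, and it went level again on release. It was the only cover I pressed: I did not touch the other two.
- **Placing the weight:** After release the scene view still shows the far corner raised, about 2 pixels (4 mm) higher than at the start.
- **Last checks:** The final pictures show the covers, box, bottle and driver where they were at the start. I judged this by eye, with no measurement after placing.

Some readings disagreed with what I expected:
- **Fingertip position:** The real fingertips touch about 35 mm short of the stated tool point, seen in both cameras and by touch. My first press, on the same cover's +y corner, therefore met only air and was abandoned.
- **Weight position:** A rough reading from the top view puts the weight's top about 30–32 mm off the cover's centre in x and y, against the 28 mm intended. About 2 mm of that comes from the lean of the tipped cover and the rest is within camera error.

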